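# Seat a bayonet lamp in the test socket and hold it pressed home

### The job

Take the bayonet lamp out of its storage stand and fit it in the test socket: with its two pins in the two entry slots push it down against the sprung contact, then twist it clockwise (seen from above) a quarter turn until it meets the stop. The test socket has no catch for the contact, so finish still gripping the lamp, upright, at the stop and pressed fully down on the contact, and do not let go. Leave the mug, the spare bulb and the tape roll where they are.

Things in the scene. Friction and masses are not known exactly. Their poses are not given: they have to be found in the camera images.
- lamp: LED bayonet lamp, loose, 0.08 to 0.17 kg, standing cap down in the stand. Origin: centre of the cap's underside; z up through the lamp. Cap 24 mm diameter, z 0 to 30 mm, its foot bevelled to 18 mm diameter over the lowest 5 mm; white flange 52 mm diameter, z 30 to 35; grip head z 35 to 81; flat white lens to z 84. The same when turned half a turn about z.
- lamp_pins (a point): On the lamp's axis 10 mm above the cap's underside, axes as the lamp's: two steel pins 5 mm thick stick out of the cap here, along the lamp's +x and -x, tip to tip 38 mm.
- lamp_head (a point): On the lamp's axis, 60 mm above the cap's underside, axes as the lamp's: a good height to grip the finned aluminium head, a block 52 mm along x (the finned ends, 56 mm over the fins, above the pins) and 40 mm along y between two plain flats. Grip it across the flats.
- stand: Fixed grey storage stand, block 76 x 76 x 36 mm with a 41 mm round hole through it; origin: centre of its underside, on the desk. The lamp's flange rests on its top with cap and pins in the hole, so the lamp's origin starts 6 mm above the desk; lift it straight up by more than 35 mm to clear. The lamp can be turned either way in it.
- socket: Fixed test socket: black round base 110 mm diameter, 8 mm thick, and white round housing 60 mm diameter, up to 40 mm above the desk. Origin: centre of its underside, on the desk; z up. With the pins in the slots the lamp's origin starts to press the contact at z 28 mm, its pins clear the roof below z 19.5 mm, and it can go no lower than 14 mm.
- socket_mouth (a point): Centre of the mouth of the socket's bore, on its axis at the housing's top, 40 mm above the desk; axes as the socket's. The bore is 28 mm in diameter, with two entry slots for the pins, 9 mm wide, along the socket's +x and -x, reaching 26 mm from the axis. Either half turn of the lamp fits.
- socket_slots (a point): On the socket's axis at the underside of the 8 mm thick roof, 32 mm above the desk; axes as the socket's. Under the roof the pins can turn from the slots clockwise seen from above (negative about z) by 80 degrees (1.40 rad), to a solid stop; the other way is blocked.
- contact (a joint): The steel sprung contact, a disc in the bore: 0 at rest (its top 28 mm above the desk), grows in m as the cap pushes it down, to 0.014 at its hard bottom. Spring force about 3.5 N at rest, 10.5 N at the bottom. It reads 0.0085 when the pins just clear the roof, and the same when a twisted lamp is let go and springs up under the roof.
- mug: Blue mug, 92 mm high, loose bystander behind the work; origin: centre of its underside.
- spare_bulb: White reflector bulb 46 mm wide, 99 mm high, standing on its face, loose bystander; origin: centre of its underside.
- tape_roll: Black tape roll 66 mm wide, 19 mm high lying flat, loose bystander; origin: centre of its underside.
Not all that is in view belongs to the job. Leave any pink look-alike of the socket alone.

How it is judged:
On the way, in this order (a step that is already met when the one before it is completed fails the run):
1. the lamp is lifted clear of the stand in the gripper (z of lamp in the frame of stand above 0.04 m and contact force between the fingers and lamp above 1 N), for 0.1 s.
2. the lamp, its pins in the slots, is pushed down against the sprung contact (horizontal distance between lamp and socket below 0.005 m and value of joint contact above 0.006 m and z of lamp in the frame of socket below 0.0225 m and angle between the x axis of lamp and the x axis of socket, either way round below 0.3 rad), for 0.05 s.
3. the lamp is twisted clockwise to the stop (horizontal distance between lamp and socket below 0.005 m and z of lamp in the frame of socket below 0.021 m and angle between the x axis of lamp and the x axis of socket, either way round above 1.2 rad), for 0.1 s.
At the end, for the whole second after the job is handed in: Through the last second the fingers grip the lamp (more than 1 N), it is upright (within 0.12 rad), on the socket's axis within 5 mm, turned more than 1.2 rad from the slots, at rest, its cap pressing the contact down by more than 11 mm (of 14) with more than 3 N (horizontal distance between lamp and socket below 0.005 m and angle between lamp's own z axis and vertical below 0.12 rad and contact force between the fingers and lamp above 1 N and angle between the x axis of lamp and the x axis of socket, either way round above 1.2 rad and value of joint contact above 0.011 m and z of lamp in the frame of socket below 0.0175 m and linear speed of lamp below 0.02 m/s and contact force between lamp and socket above 3 N); the arm keeps its last pose, push and grip.
It fails at once if a bystander (mug, spare bulb, tape roll) is moved by more than 2 cm (distance of any of mug, spare_bulb, tape_roll from where it was at the start of the episode above 0.02 m).
It also fails if it takes over 48 s, if anything falls off the work surface, if the arm or the gripper's body presses on something with over 40 N, if the wrist force passes 120 N, or if a joint passes its speed limit or range.

### The arm

A 6-joint arm with a two-finger parallel gripper is mounted at the origin on a cart in front of the work surface, level with it; the furniture and walls round the work are solid. World frame = base frame: x ahead of the robot, y to its left, z up, the work surface at z = 0. Lengths are in m, angles in rad, forces in N, time in s.
With the tool pointing down it reaches from about 0.3 to 0.875 m from the base axis. Payload 6.4 kg.
Tool frame: the origin (TCP) lies at the very end of the fingers, on their centre line; the grasp point (between the pads) lies 19 mm behind it; z points along the fingers, y is the line along which they close (so a half turn about z gives the same grasp; the last joint's range is limited). The gripper opens to 85 mm and grips with 20 to 120 N. Pads are 22 mm wide; open, the fingers measure 114 mm over their backs; the gripper's body (76 mm by 85 mm) begins 54 mm behind the grasp point. The pads swing forward as they close: fully open they stand 13 mm farther back than shut.
Start: joints at [1.039, 0.181, 1.607, -0, 1.354, -0.206], TCP at [0.184, 0.545, 0.231] pointing down, gripper open.
Joint ranges: [-2.99, 2.99], [-0.89, 2.07], [0.3, 2.58], [-1.14, 4.28], [0, 2.63], [-3.12, 3.12]. Speed limits (rad/s): [2.57, 2.57, 3.01, 3.14, 3.14, 3.14].

### API

Orientations are given as a unit quaternion [w, x, y, z].
In Python, from bench import ctrl gives the robot as it stands.
- The arm moves only by the tool jog_arm, never from a script. Its argument "series" is a list that holds one entry, the list of rows, each a list of 7 numbers: the shift along the tool's x, y, z in mm, then the turn, a rotation vector about the tool's x, y, z in rad, then the finger opening in mm, from 0 to 85.4. In form: [[[tx, ty, tz, rx, ry, rz, gripper], ...]]. A call has exactly 10 rows; each row shifts and turns the commanded pose from where the row before left it, along the tool's axes as they then stand; what a row does not reach is not made up. A row lasts 1/10 s, in which the tool goes at most 50 mm and 8.59 degrees, less where a joint would pass 70% of its speed; a pose out of reach is approached as far as the arm can. A call with a gripper value outside its range is refused whole. The fingers move at their own pace and stop on an object; the grip force is fixed at half the most. Time passes only in rows, so rows that do not move let the fingers close, or fill a call up. It gives the time, the measured TCP pose, the force, the opening and the grip force at its end, in the units of the state.
- ctrl.get_obs(): the state, without advancing time (a new reading comes with each control period).
- ctrl.camera(name): name is "scene" or "top" or "wrist"; returns a dict with "frame" (480x640x3 uint8, blue, green, red), "z_map" (480x640 float32, m along the optical axis (not along the pixel's ray), 0 where there is no reading), "fx", "fy", "cx", "cy" (pixels), "k1" (the pictures are not rectified: a ray, as slopes to the right and down, at radius r is drawn at 1 + k1 r^2 times it, then the intrinsics apply), "xyz" and "rotation" of the camera in the world. Camera axes: x right, y down, z forward; pixel columns grow to the right and rows downward; lengths in m; the calibration is good to about 2 mm. A picture is of the moment at which its call begins.
- ctrl.hand_in(): hands the job in; it is judged then, once.
The state is a dict: "time_s": time; "q": joint angles; "dq": joint speeds; "joint_efforts": joint torques, N m; "eef_pos": TCP position; "eef_rot": TCP orientation; "wrist_force": force on the tool from outside, world axes, zero at the start; "torque": the same for the moment, N m; "opening": opening from 0.0 (shut) to 1.0 (fully open); "grasp_force": force on a finger pad.
Only numpy, scipy, OpenCV 4.12 (cv2) and the standard library are available. Lean on these libraries where they do the work, as an engineer would, in place of code of your own. Each camera call takes 0.05 s, during which the arm holds its last target. There are 200 camera calls.

## Working session

There is one attempt and no reset: what is moved stays moved. The work goes in short steps, Python scripts to look and compute and a tool call to move; the robot and the scene stay as the last step left them, time stands still between calls to the robot, and variables do not carry over. Pictures are saved under pics/ and viewed, at most 10 in all, crops included, and the job is handed in when it is done.

Besides the shell and the picture viewer there is one more tool, called as a command line: name --argument value ..., lists and objects as JSON in quotes. jog_arm: Moves the arm, as the interface text tells. Its arguments: {"type":"object","properties":{"series":{"type":"array"}},"required":["series"]}

```bash
mkdir -p pics; ls
cat > h.py <<'E'
import numpy as np, cv2
from bench import ctrl
from scipy.spatial.transform import Rotation as R
def rot(c):
    r=np.array(c["rotation"],float)
    return r.reshape(3,3) if r.size==9 else R.from_quat(r,scalar_first=True).as_matrix()
def dist(c): return np.array([c["k1"],0,0,0,0.])
def K(c): return np.array([[c["fx"],0,c["cx"]],[0,c["fy"],c["cy"]],[0,0,1.]])
def rays(c,uv): # undistorted slopes
    return cv2.undistortPoints(np.array(uv,float).reshape(-1,1,2),K(c),dist(c)).reshape(-1,2)
def atz(c,uv,z): # intersect with plane z
    s=rays(c,uv); d=np.c_[s,np.ones(len(s))]@rot(c).T; p=np.array(c["xyz"])
    return p+d*((z-p[2])/d[:,2])[:,None]
def cloud(c):
    v,u=np.mgrid[:480,:640]; s=rays(c,np.c_[u.ravel(),v.ravel()])
    z=c["z_map"].ravel()[:,None]
    return (np.c_[s,np.ones(len(s))]*z@rot(c).T+np.array(c["xyz"])).reshape(480,640,3)
def proj(c,P):
    p=(np.atleast_2d(P)-np.array(c["xyz"]))@rot(c)
    return cv2.projectPoints(p,np.zeros(3),np.zeros(3),K(c),dist(c))[0].reshape(-1,2)
E
python3 - <<'E'
from h import *
for n in("scene","top"):
    c=ctrl.camera(n); cv2.imwrite(f"pics/{n}0.png",c["frame"]); print(n,c["xyz"],np.round(c["rotation"],3),c["fx"],c["k1"])
print(ctrl.get_obs())
E
```

```text
pics
scene [-0.02516218 -0.73936546  0.51526443] [-0.518  0.797 -0.258  0.172] 533.1302231529212 -0.15339940350986098
top [0.49443218 0.0929973  1.40201725] [-0.019  0.712 -0.701  0.031] 586.1513363836352 -0.07044911790809165
{'time_s': 0.1, 'q': array([ 1.03870909e+00,  1.81470314e-01,  1.60787925e+00,  5.94964555e-06,
        1.35381787e+00, -2.06272500e-01]), 'dq': array([-0.00019181, -0.00432563, -0.00201164, -0.00063078, -0.00203958,
       -0.00190625]), 'joint_efforts': array([ 1.01374950e-03, -4.45874083e+01, -3.52236307e+01, -7.98774363e-05,
        4.18143682e-03, -4.23049892e-05]), 'eef_pos': array([0.18376051, 0.54433166, 0.23048614]), 'eef_rot': array([-2.86838817e-04,  1.62188345e-01,  9.86759505e-01, -7.33289703e-04]), 'wrist_force': array([ 0.71205345, -0.43313912, -0.35653285]), 'torque': array([-0.01842332,  0.00343159, -0.00250817]), 'grasp_force': 0.0, 'opening': 0.9992450221547313}
```

View pics/scene0.png

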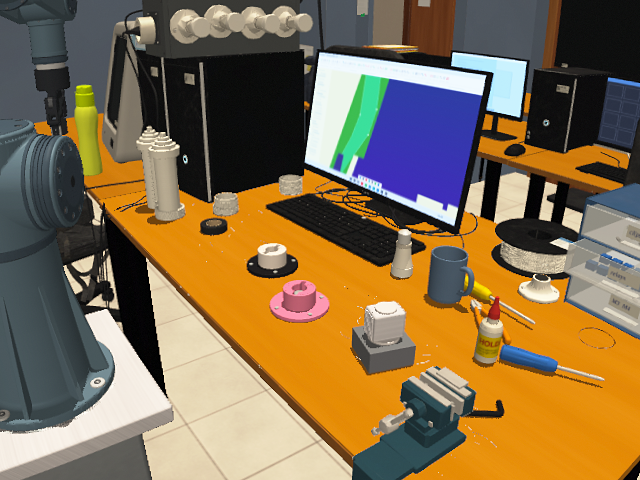

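View pics/top0.png

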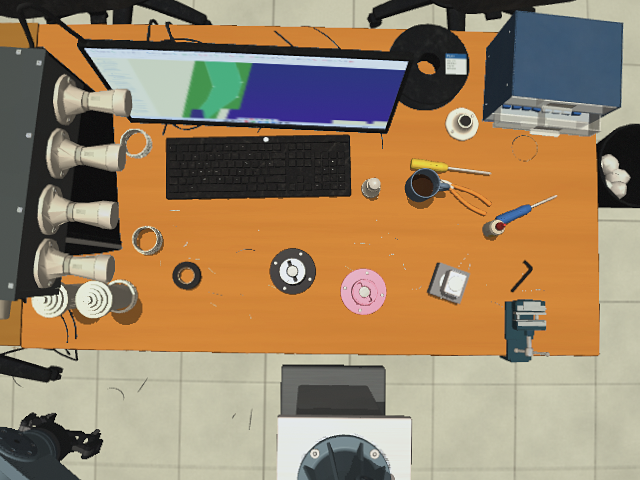

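The scene picture shows the black-and-white socket at (272,258), a pink look-alike at (299,299), and the lamp in its grey stand at (385,335). In the top view these are at (292,271), (363,291) and (449,283). Two things could be the socket: white housing on a black base at top (292,271), or all pink at (363,291). The description calls for black and white, so I take (292,271). I'll confirm with an enlarged crop.

Run:
```python
from h import *
c=ctrl.camera("top"); f=c["frame"]
a=cv2.resize(f[236:306,257:327],(400,400),interpolation=cv2.INTER_CUBIC)
b=cv2.resize(f[248:318,414:484],(400,400),interpolation=cv2.INTER_CUBIC)
cv2.imwrite("pics/crop1.png",np.hstack([a,b]))
P=cloud(c)
print("desk z",np.median(P[320:340,300:400,2]))
def reg(u0,u1,v0,v1,z0,z1):
    q=P[v0:v1,u0:u1].reshape(-1,3); q=q[(q[:,2]>z0)&(q[:,2]<z1)]
    r=cv2.minAreaRect((q[:,:2]*1000).astype(np.float32)); return len(q),np.round(q.mean(0),4),r
print("housing",reg(257,327,236,306,.036,.05)); print("base",reg(257,327,236,306,.004,.012))
print("standtop",reg(414,484,248,318,.03,.04)); print("flange",reg(414,484,248,318,.04,.046));print("lens",reg(414,484,248,318,.084,.1)); print("stand all",reg(414,484,248,318,.02,.1))
for n,uv,z in(("socket",(292,271),.04),("lens",(453,283),.09)): print(n,atz(c,[uv],z))
```

```text
desk z -0.0003436664375351395
housing (327, array([0.4928, 0.1304, 0.0403]), ((494.4161376953125, 130.62091064453125), (57.911476135253906, 58.015892028808594), 0.8379672169685364))
base (1237, array([0.4948, 0.129 , 0.0076]), ((494.6629638671875, 131.67681884765625), (163.88702392578125, 164.4352569580078), 0.9554596543312073))
standtop (479, array([ 0.4711, -0.2308,  0.0355]), ((471.0604248046875, -238.88731384277344), (75.67959594726562, 76.49430847167969), 71.09205627441406))
flange (55, array([ 0.4701, -0.2306,  0.0418]), ((469.60003662109375, -236.89651489257812), (72.88262176513672, 74.69575500488281), 72.5331039428711))
lens (346, array([ 0.4713, -0.2382,  0.0883]), ((470.40484619140625, -238.01956176757812), (37.912353515625, 55.76416778564453), 70.77754974365234))
stand all (1083, array([ 0.4713, -0.2318,  0.0573]), ((470.8658447265625, -238.61351013183594), (77.35661315917969, 76.73011016845703), 70.1580581665039))
socket [[0.49325982 0.12943343 0.04      ]]
lens [[ 0.47173639 -0.23392266  0.09      ]]
```

View pics/crop1.png

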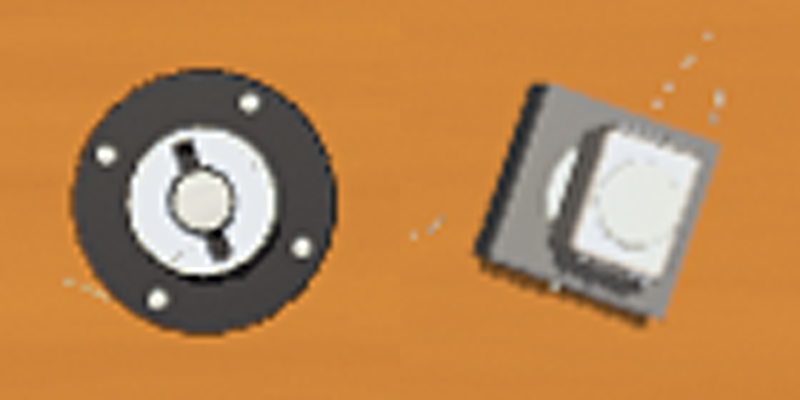

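The left crop confirms it: white housing on a black base, slots dark at (187,152) and (217,247). That is the real socket. The right crop shows the stand with the lamp, its lens centred near (638,205). Next I refine the slot angle and compute the move that parks over the socket for a wrist look on the way to the lamp.

```bash
cat >> h.py <<'E'
def circ(q):
    A=np.c_[q,np.ones(len(q))]; s=np.linalg.lstsq(A,(q**2).sum(1),rcond=None)[0]
    return s[:2]/2,np.sqrt(s[2]+(s[:2]**2).sum()/4)
def totool(d):  # world delta m -> tool mm
    return np.round(R.from_quat(ctrl.get_obs()["eef_rot"],scalar_first=True).as_matrix().T@np.array(d)*1000,1)
E
python3 - <<'E'
from h import *
c=ctrl.camera("top"); g=cv2.cvtColor(c["frame"],cv2.COLOR_BGR2GRAY)
v,u=np.mgrid[236:306,257:327]; W=atz(c,np.c_[u.ravel(),v.ravel()],.04)[:,:2]; G=g[236:306,257:327].ravel()
m=(G>150).reshape(70,70).astype(np.uint8); cs,_=cv2.findContours(m,cv2.RETR_EXTERNAL,cv2.CHAIN_APPROX_NONE)
k=max(cs,key=cv2.contourArea)[:,0]+[257,236]; h=atz(c,k,.04)[:,:2]; ctr,r=circ(h); print("housing",ctr,r)
d=W-ctr; rr=np.hypot(*d.T); s=(G<90)&(rr>.016)&(rr<.025); a=np.arctan2(d[s,1],d[s,0]); print(s.sum(),"slot deg",np.degrees(np.angle(np.mean(np.exp(2j*a)))/2), np.round(np.degrees(a)))
o=ctrl.get_obs(); print(totool(np.r_[ctr,.231]-o["eef_pos"]))
E
```

```text
housing [0.49388107 0.12974334] 0.028543736550789234
21 slot deg 20.8510092686751 [  23.   18.   12.   25.   19.   13.   28.   21.   15.   24.   17. -152.
 -163. -156. -149. -165. -158. -152. -166. -160. -155.]
[-4.265e+02 -2.937e+02 -1.000e-01]
```

jog_arm --series '[[[-10, -7, 0, 0, 0, 0, 85], [-25, -17, 0, 0, 0, 0, 85], [-35, -24, 0, 0, 0, 0, 85], [-35, -24, 0, 0, 0, 0, 85], [-35, -24, 0, 0, 0, 0, 85], [-35, -24, 0, 0, 0, 0, 85], [-35, -24, 0, 0, 0, 0, 85], [-35, -24, 0, 0, 0, 0, 85], [-35, -24, 0, 0, 0, 0, 85], [-35, -24, 0, 0, 0, 0, 85]]]'

```text
time_s: 1.2
eef_pos: [0.414, 0.2371, 0.2314]
eef_rot: [0.0, 0.162, 0.987, 0.0]
wrist_force: [0.7, -0.4, -0.7]
opening: 0.995
grasp_force: 0.0
```

jog_arm --series '[[[-35, -24, 0, 0, 0, 0, 85], [-35, -24, 0, 0, 0, 0, 85], [-25, -17, 0, 0, 0, 0, 85], [-13, -9, 0, 0, 0, 0, 85], [-4, -3, 0, 0, 0, 0, 85], [0, 0, 0, 0, 0, 0, 85], [0, 0, 0, 0, 0, 0, 85], [0, 0, 0, 0, 0, 0, 85], [0, 0, 0, 0, 0, 0, 85], [0, 0, 0, 0, 0, 0, 85]]]'

```text
time_s: 2.2
eef_pos: [0.4945, 0.1312, 0.2314]
eef_rot: [0.0, 0.162, 0.987, 0.0]
wrist_force: [0.5, 0.3, -0.6]
opening: 0.995
grasp_force: 0.0
```

Run:
```python
from h import *
o=ctrl.get_obs(); print(o["eef_pos"],o["eef_rot"],o["q"])
c=ctrl.camera("wrist"); cv2.imwrite("pics/w1.png",c["frame"]); print(c["xyz"],c["rotation"],proj(c,[[.494,.13,.04]]))
```

```text
[0.49448016 0.1311719  0.23137666] [4.31207817e-05 1.61606372e-01 9.86855297e-01 3.17935892e-05] [ 2.69196556e-02  3.77471963e-02  1.76402197e+00  4.74912994e-05
  1.33972683e+00 -1.21925113e+00]
[0.41525387 0.15824454 0.37444085] [0.13252267 0.80115446 0.57569891 0.0957081 ] [[321.73719748 213.28405278]]
```

View pics/w1.png

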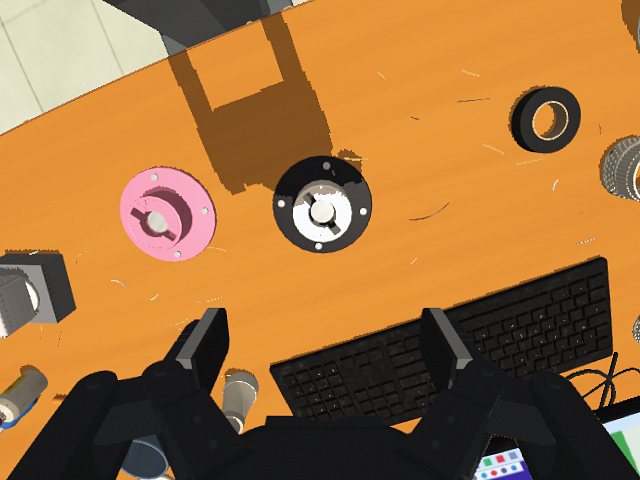

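The wrist view shows the real socket at (322,205), with its bore at (322,211) and slots running from about (306,196) to (336,228). I'll fit it from depth and intensity.

Run:
```python
from h import *
c=ctrl.camera("wrist"); f=c["frame"]; P=cloud(c); g=cv2.cvtColor(f,cv2.COLOR_BGR2GRAY)
V,U=slice(150,258),slice(268,378); q=P[V,U].reshape(-1,3)
t=q[(q[:,2]>.036)&(q[:,2]<.046)]; print("z",np.median(t[:,2]),len(t))
hull=cv2.convexHull((t[:,:2]*1e3).astype(np.float32))[:,0]/1e3; print("housing",circ(hull), cv2.minEnclosingCircle((t[:,:2]*1e3).astype(np.float32)))
v,u=np.mgrid[V,U]; W=atz(c,np.c_[u.ravel(),v.ravel()],.04)[:,:2]; G=g[V,U].ravel().astype(float)
# base rim at z=.008
B=atz(c,np.c_[u.ravel(),v.ravel()],.008)[:,:2]; 
m=(f[V,U].max(2)-f[V,U].min(2).astype(int)<60).astype(np.uint8); k=max(cv2.findContours(m,0,cv2.CHAIN_APPROX_NONE)[0],key=cv2.contourArea)[:,0]+[268,150]
print("base",circ(atz(c,cv2.convexHull(k.astype(np.int32))[:,0],.008)[:,:2]))
cv2.imwrite("pics/w1c.png",cv2.resize(f[165:255,275:370],None,fx=6,fy=6,interpolation=cv2.INTER_CUBIC))
# top camera base
c=ctrl.camera("top"); f=c["frame"]; m=(f[236:306,257:327].max(2)-f[236:306,257:327].min(2).astype(int)<60).astype(np.uint8)
k=max(cv2.findContours(m,0,cv2.CHAIN_APPROX_NONE)[0],key=cv2.contourArea)[:,0]+[257,236]
print("top base",circ(atz(c,cv2.convexHull(k.astype(np.int32))[:,0],.008)[:,:2]))
```

```text
z 0.04003114456593221 1918
housing (array([0.49383934, 0.13000399]), np.float64(0.029682047398635402)) ((494.03936767578125, 129.84298706054688), 30.070566177368164)
base (array([0.49377965, 0.13022947]), np.float64(0.05426036888164624))
top base (array([0.49094506, 0.1374006 ]), np.float64(0.10147863644174888))
```

View pics/w1c.png

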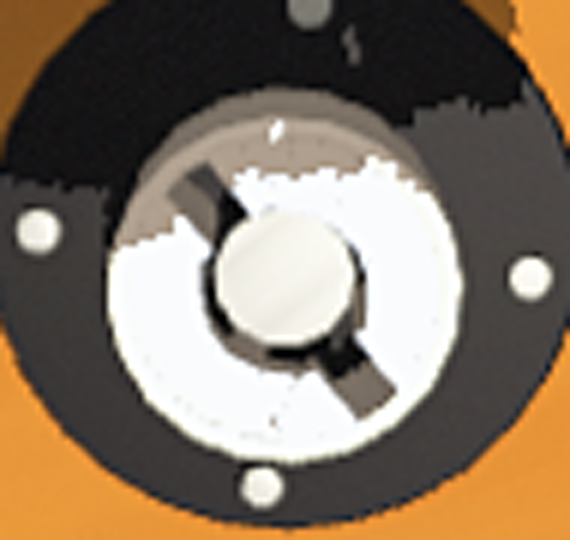

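jog_arm --series '[[[-3, -10, 0, 0, 0, 0, 85], [-7, -25, 0, 0, 0, 0, 85], [-11, -40, 0, 0, 0, 0, 85], [-11, -40, 0, 0, 0, 0, 85], [-11, -40, 0, 0, 0, 0, 85], [-11, -40, 0, 0, 0, 0, 85], [-11, -40, 0, 0, 0, 0, 85], [-11, -40, 0, 0, 0, 0, 85], [-11, -40, 0, 0, 0, 0, 85], [-8, -30, 0, 0, 0, 0, 85]]]'

```text
time_s: 3.35
eef_pos: [0.4735, -0.2299, 0.2314]
eef_rot: [0.0, 0.163, 0.987, -0.0]
wrist_force: [0.3, -0.7, -0.5]
opening: 0.997
grasp_force: 0.0
```

jog_arm --series '[[[0, -12, 0, 0, 0, 0, 85], [0, 0, 0, 0, 0, 0, 85], [0, 0, 0, 0, 0, 0, 85], [0, 0, 0, 0, 0, 0, 85], [0, 0, 0, 0, 0, 0, 85], [0, 0, 0, 0, 0, 0, 85], [0, 0, 0, 0, 0, 0, 85], [0, 0, 0, 0, 0, 0, 85], [0, 0, 0, 0, 0, 0, 85], [0, 0, 0, 0, 0, 0, 85]]]'

```text
time_s: 4.35
eef_pos: [0.4705, -0.2381, 0.2313]
eef_rot: [-0.0, 0.162, 0.987, 0.0]
wrist_force: [0.7, -0.5, 0.8]
opening: 0.995
grasp_force: 0.0
```

Run:
```python
from h import *
o=ctrl.get_obs(); print(o["eef_pos"],o["eef_rot"],o["q"])
c=ctrl.camera("wrist"); f=c["frame"]; cv2.imwrite("pics/w2.png",f); P=cloud(c)
q=P.reshape(-1,3); q=q[(abs(q[:,0]-.4707)<.06)&(abs(q[:,1]+.2385)<.06)]
for n,a,b in(("lens",.086,.094),("stand",.033,.038)):
    t=q[(q[:,2]>a)&(q[:,2]<b)]; print(n,len(t),t.mean(0),cv2.minAreaRect((t[:,:2]*1e3).astype(np.float32)))
Rm=R.from_quat(o["eef_rot"],scalar_first=True).as_matrix(); print("tool y deg",np.degrees(np.arctan2(Rm[1,1],Rm[0,1])))
```

```text
[ 0.47051242 -0.23809032  0.23127262] [-3.31481393e-05  1.62188738e-01  9.86759754e-01  9.27063914e-06] [-6.93737647e-01  7.40693161e-02  1.72606864e+00 -1.80448446e-05
  1.34152126e+00 -1.93871316e+00]
lens 2248 [ 0.46996514 -0.23842305  0.08882255] ((470.64324951171875, -238.7727508544922), (38.200401306152344, 51.4738655090332), 72.36419677734375)
stand 2695 [ 0.46288902 -0.2358688   0.03634877] ((471.5667724609375, -239.01718139648438), (76.21448516845703, 76.68217468261719), 71.00780487060547)
tool y deg 71.33207740773311
```

View pics/w2.png

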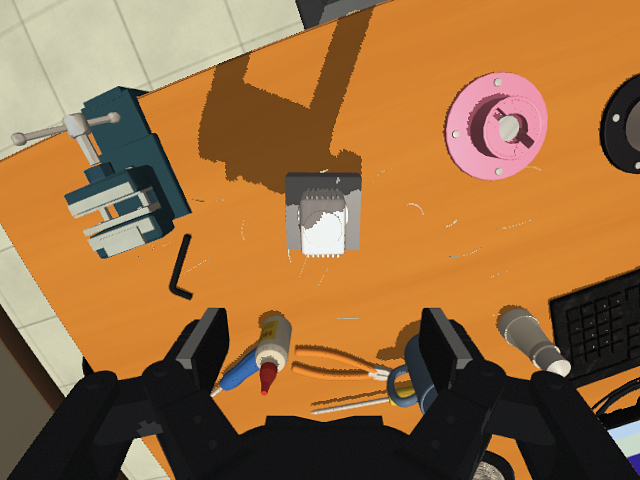

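The wrist view shows the lamp centred at (323,225), square with the fingers. The flats measure 71–72° against the tool y axis at 71.3°, and the centre agrees within 1 mm. I'll descend and grip.

jog_arm --series '[[[0, -0.6, 10, 0, 0, 0, 85], [0, 0, 25, 0, 0, 0, 85], [0, 0, 30, 0, 0, 0, 85], [0, 0, 30, 0, 0, 0, 85], [0, 0, 30, 0, 0, 0, 85], [0, 0, 25, 0, 0, 0, 85], [0, 0, 18, 0, 0, 0, 85], [0, 0, 10, 0, 0, 0, 85], [0, 0, 6, 0, 0, 0, 85], [0, 0, 0, 0, 0, 0, 85]]]'

```text
time_s: 5.4
eef_pos: [0.4701, -0.2385, 0.0468]
eef_rot: [-0.0, 0.162, 0.987, 0.0]
wrist_force: [0.3, -0.6, -0.1]
opening: 0.993
grasp_force: 0.0
```

jog_arm --series '[[[0, 0, 0, 0, 0, 0, 50], [0, 0, 0, 0, 0, 0, 42], [0, 0, 0, 0, 0, 0, 30], [0, 0, 0, 0, 0, 0, 30], [0, 0, 0, 0, 0, 0, 30], [0, 0, 0, 0, 0, 0, 30], [0, 0, 0, 0, 0, 0, 30], [0, 0, 0, 0, 0, 0, 30], [0, 0, 0, 0, 0, 0, 30], [0, 0, 0, 0, 0, 0, 30]]]'

```text
time_s: 6.4
eef_pos: [0.471, -0.2392, 0.0483]
eef_rot: [0.001, 0.162, 0.987, -0.0]
wrist_force: [-1.2, 0.2, 5.6]
opening: 0.465
grasp_force: 60.8
```

jog_arm --series '[[[0, 0, -5, 0, 0, 0, 30], [0, 0, -10, 0, 0, 0, 30], [0, 0, -15, 0, 0, 0, 30], [0, 0, -20, 0, 0, 0, 30], [0, 0, -20, 0, 0, 0, 30], [0, 0, -20, 0, 0, 0, 30], [0, 0, -15, 0, 0, 0, 30], [0, 0, -10, 0, 0, 0, 30], [0, 0, -5, 0, 0, 0, 30], [0, 0, 0, 0, 0, 0, 30]]]'

```text
time_s: 7.4
eef_pos: [0.4705, -0.2388, 0.1678]
eef_rot: [0.0, 0.162, 0.987, -0.0]
wrist_force: [0.3, -0.7, -1.2]
opening: 0.464
grasp_force: 60.5
```

Run:
```python
from h import *
c=ctrl.camera("wrist"); o=ctrl.get_obs(); f=c["frame"]; P=cloud(c); cv2.imwrite("pics/w3.png",f)
print(o["eef_pos"],o["grasp_force"],o["opening"])
Rm=R.from_quat(o["eef_rot"],scalar_first=True).as_matrix(); print("tool y deg",np.degrees(np.arctan2(Rm[1,1],Rm[0,1])))
q=(P.reshape(-1,3)-o["eef_pos"])@Rm; t=q[(abs(q[:,0])<.06)&(abs(q[:,1])<.0195)&(q[:,2]>-.06)&(q[:,2]<-.03)]
print("lens in tool",len(t),np.median(t,0),t.min(0),t.max(0),np.polyfit(t[:,0],t[:,2],1))
print(totool(np.r_[.4938,.13,o["eef_pos"][2]]-o["eef_pos"]))
# slot ends: use the earlier wrist camera pose from the saved crop: tool pose then known
T=R.from_quat([4.31207817e-05,1.61606372e-01,9.86855297e-01,3.17935892e-05],scalar_first=True).as_matrix()
d=dict(c); d["xyz"]=np.array([0.41525387,0.15824454,0.37444085]); d["rotation"]=np.array([0.13252267,0.80115446,0.57569891,0.0957081])
px=np.array([[168,193],[208,162],[360,418],[396,388]])/6+[275,165]-.4
w=atz(d,px,.04)[:,:2]; print(w, w.mean(0)); e=w[2:].mean(0)-w[:2].mean(0); print("slot deg",np.degrees(np.arctan2(e[1],e[0])),"len",np.hypot(*e))
```

```text
[ 0.47011109 -0.23853399  0.16703017] 60.456472635269165 0.46149299973983976
tool y deg 71.32922530465058
lens in tool 12928 [ 0.00762762  0.00012599 -0.04028839] [-0.03008112 -0.01949521 -0.05988712] [ 0.02790279  0.01949585 -0.03000081] [ 0.07951695 -0.04092252]
[9.550e+01 3.567e+02 1.000e-01]
[[0.47195907 0.11740109]
 [0.46919444 0.12538516]
 [0.51922682 0.13542926]
 [0.51608161 0.14290959]] [0.49411548 0.13028127]
slot deg 20.686376975801384 len 0.05032180350079704
```

jog_arm --series '[[[3, 10, 0, 0, 0, 0, 30], [6, 24, 0, 0, 0, 0, 30], [10, 38, 0, 0, 0, 0, 30], [11, 42, 0, 0, 0, 0, 30], [11, 42, 0, 0, 0, 0, 30], [11, 42, 0, 0, 0, 0, 30], [11, 42, 0, 0, 0, 0, 30], [11, 42, 0, 0, 0, 0, 30], [10, 36, 0, 0, 0, 0, 30], [7, 24, 0, 0, 0, 0, 30]]]'

```text
time_s: 8.45
eef_pos: [0.4922, 0.1176, 0.1664]
eef_rot: [-0.001, 0.161, 0.987, 0.0]
wrist_force: [0.5, -0.3, -1.4]
opening: 0.463
grasp_force: 60.7
```

jog_arm --series '[[[4.5, 14.7, 0, 0, 0, 0, 30], [0, 0, 0, 0, 0, -0.07, 30], [0, 0, 0, 0, 0, -0.12, 30], [0, 0, 0, 0, 0, -0.12, 30], [0, 0, 0, 0, 0, -0.12, 30], [0, 0, 0, 0, 0, -0.12, 30], [0, 0, 0, 0, 0, -0.09, 30], [0, 0, 0, 0, 0, -0.047, 30], [0, 0, 0, 0, 0, 0, 30], [0, 0, 0, 0, 0, 0, 30]]]'

```text
time_s: 9.45
eef_pos: [0.4933, 0.1302, 0.1667]
eef_rot: [-0.001, -0.179, 0.984, 0.0]
wrist_force: [0.4, -0.3, -1.4]
opening: 0.462
grasp_force: 60.6
```

```bash
cat > m.py <<'E'
from h import *
c=ctrl.camera("wrist"); o=ctrl.get_obs(); f=c["frame"]; P=cloud(c); cv2.imwrite("pics/w4.png",f)
print(o["time_s"],o["eef_pos"],o["eef_rot"],o["q"],o["wrist_force"])
Rm=R.from_quat(o["eef_rot"],scalar_first=True).as_matrix(); print("tool y deg",np.degrees(np.arctan2(Rm[1,1],Rm[0,1])))
q=(P.reshape(-1,3)-o["eef_pos"])@Rm
n=(abs(q[:,0])<.04)&(abs(q[:,1])<.018); h=np.histogram(q[n,2],bins=np.arange(-.05,0,.001)); i=h[0].argmax(); zl=h[1][i]+.0005
t=q[n&(abs(q[:,2]-zl)<.0015)]; A=np.linalg.lstsq(np.c_[t[:,:2],np.ones(len(t))],t[:,2],rcond=None)[0]
print("lens",len(t),"z",zl,"x range",np.percentile(t[:,0],[.5,99.5]),"y",np.percentile(t[:,1],[.5,99.5]),"tilt",A)
print("to socket",totool(np.r_[.494,.1301,o["eef_pos"][2]]-o["eef_pos"]))
E
python3 m.py
```

```text
9.5 [0.49349368 0.13010628 0.16679868] [-5.09185379e-04 -1.79137208e-01  9.83823961e-01  1.22443056e-04] [ 2.48039595e-02  1.06879905e-01  1.82865657e+00  9.03234097e-05
  1.20710017e+00 -1.90624340e+00] [-0.29241584  0.05148669 -2.45692189]
tool y deg 110.63900856717655
lens 5294 z -0.042499999999999996 x range [-0.01722822  0.01544072] y [-0.01483415  0.01703359] tilt [-0.00091003 -0.0004399  -0.04207732]
to socket [-0.5 -0.2 -0. ]
```

jog_arm --series '[[[0, 0, 10, 0, 0, 0, 30], [0, 0, 20, 0, 0, 0, 30], [0, 0, 20, 0, 0, 0, 30], [0, 0, 15, 0, 0, 0, 30], [0, 0, 10, 0, 0, 0, 30], [0, 0, 7, 0, 0, 0, 30], [0, 0, 5, 0, 0, 0, 30], [0, 0, 4, 0, 0, 0, 30], [0, 0, 3, 0, 0, 0, 30], [0, 0, 0, 0, 0, 0, 30]]]'

```text
time_s: 10.5
eef_pos: [0.4941, 0.1298, 0.0732]
eef_rot: [0.0, -0.18, 0.984, -0.0]
wrist_force: [-0.1, 0.6, -1.2]
opening: 0.459
grasp_force: 60.6
```

No contact force, and the pins are about to enter the slots. I'll go on down onto the contact.

jog_arm --series '[[[0, 0, 2, 0, 0, 0, 30], [0, 0, 2, 0, 0, 0, 30], [0, 0, 2, 0, 0, 0, 30], [0, 0, 2, 0, 0, 0, 30], [0, 0, 2, 0, 0, 0, 30], [0, 0, 2, 0, 0, 0, 30], [0, 0, 1, 0, 0, 0, 30], [0, 0, 1, 0, 0, 0, 30], [0, 0, 0, 0, 0, 0, 30], [0, 0, 0, 0, 0, 0, 30]]]'

```text
time_s: 11.5
eef_pos: [0.4945, 0.1299, 0.0598]
eef_rot: [0.0, -0.18, 0.984, -0.0]
wrist_force: [-2.3, -0.7, 6.6]
opening: 0.457
grasp_force: 61.4
```

Force matches the spring at about 10 mm of travel, so the pins are in the slots. I'll press about 2.5 mm more, then twist clockwise (+rz).

jog_arm --series '[[[0, 0, 1.5, 0, 0, 0, 30], [0, 0, 1, 0, 0, 0, 30], [0, 0, 0, 0, 0, 0.05, 30], [0, 0, 0, 0, 0, 0.1, 30], [0, 0, 0, 0, 0, 0.1, 30], [0, 0, 0, 0, 0, 0.1, 30], [0, 0, 0, 0, 0, 0.1, 30], [0, 0, 0, 0, 0, 0.1, 30], [0, 0, 0, 0, 0, 0.05, 30], [0, 0, 0, 0, 0, 0, 30]]]'

```text
time_s: 12.5
eef_pos: [0.4955, 0.1299, 0.0579]
eef_rot: [0.001, 0.12, 0.993, 0.0]
wrist_force: [-0.8, 0.6, 7.3]
opening: 0.458
grasp_force: 61.8
```

jog_arm --series '[[[0, 0, 0, 0, 0, 0.08, 30], [0, 0, 0, 0, 0, 0.12, 30], [0, 0, 0, 0, 0, 0.12, 30], [0, 0, 0, 0, 0, 0.12, 30], [0, 0, 0, 0, 0, 0.12, 30], [0, 0, 0, 0, 0, 0.1, 30], [0, 0, 0, 0, 0, 0.06, 30], [0, 0, 0, 0, 0, 0.04, 30], [0, 0, 0, 0, 0, 0.03, 30], [0, 0, 0, 0, 0, 0, 30]]]'

```text
time_s: 13.5
eef_pos: [0.4948, 0.1301, 0.0575]
eef_rot: [0.001, 0.492, 0.87, 0.001]
wrist_force: [-1.3, 0.2, 7.6]
opening: 0.461
grasp_force: 79.5
```

```bash
python3 m.py; python3 -c "
from bench import ctrl
print(ctrl.get_obs()['torque'])"
```

```text
13.55 [0.49478802 0.13010188 0.05758601] [6.04060525e-04 4.92112700e-01 8.70531110e-01 5.59007845e-04] [ 2.45673835e-02  2.74361289e-01  1.89021035e+00  4.09781192e-04
  9.75410335e-01 -5.17428102e-01] [-1.70327036  0.93954659  7.46526283]
tool y deg 31.04092447033554
lens 5392 z -0.042499999999999996 x range [-0.01695748  0.01581563] y [-0.01591003  0.01598425] tilt [-0.01110487  0.00092787 -0.04237351]
to socket [ 0.4 -0.7 -0. ]
[ 0.14055324  0.30028158 -0.08940652]
```

Turned 79.6°, which is at the stop, with lamp z about 15.6 mm. I'll press a little more for margin and settle.

jog_arm --series '[[[0, 0, 0.8, 0, 0, 0, 30], [0, 0, 0.7, 0, 0, 0, 30], [0, 0, 0, 0, 0, 0, 30], [0, 0, 0, 0, 0, 0, 30], [0, 0, 0, 0, 0, 0, 30], [0, 0, 0, 0, 0, 0, 30], [0, 0, 0, 0, 0, 0, 30], [0, 0, 0, 0, 0, 0, 30], [0, 0, 0, 0, 0, 0, 30], [0, 0, 0, 0, 0, 0, 30]]]'

```text
time_s: 14.55
eef_pos: [0.4948, 0.1301, 0.0562]
eef_rot: [0.001, 0.492, 0.871, 0.001]
wrist_force: [-1.3, 0.8, 9.1]
opening: 0.464
grasp_force: 79.8
```

```bash
python3 m.py
```

```text
14.6 [0.49476955 0.13010789 0.05616132] [5.42332737e-04 4.92076120e-01 8.70551810e-01 5.86113948e-04] [ 2.45098772e-02  2.76891675e-01  1.89065009e+00  5.43772811e-04
  9.72518403e-01 -5.17646046e-01] [-1.41690569  1.01594155  9.35489684]
tool y deg 31.045734676997615
lens 5397 z -0.042499999999999996 x range [-0.01704935  0.01610298] y [-0.01595518  0.01597943] tilt [-0.01033563  0.00133562 -0.04239139]
to socket [ 0.4 -0.7 -0. ]
```

Spring force is about 10.4 N, so the contact is near its bottom. The lamp is upright (tilt 0.01), on axis, gripped and at the stop.

```bash
python3 -c "
from bench import ctrl
print(ctrl.hand_in())"
```

```text
the job is handed in; nothing more can be done
None
```

I handed the job in with the lamp still gripped and upright in the test socket, turned about 79.6° to the stop and pressed nearly to the bottom of the contact; the hand-in returned no verdict.

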